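# Set the metering valve half a turn open, past its backlash

## Robot

A 6-joint arm with a two-finger parallel gripper is mounted at the origin on the work surface. World frame = base frame: x ahead of the robot, y to its left, z up, the work surface at z = 0. Lengths are in mm, angles in rad, forces in N, time in s.
With the tool pointing down it reaches from about 300 to 750 mm from the base axis. Payload 8.5 kg.
Tool frame: the origin (TCP) lies at the very end of the fingers, on their centre line; the grasp point (between the pads) lies 19 mm behind it (robot.pinch_z is the distance from the TCP to the grasp point, in mm); z points along the fingers, y is the line along which they close (so a half turn about z gives the same grasp; the last joint's range is limited). The gripper opens to 88 mm and grips with 3 to 60 N. Pads are 18 mm wide; open, the fingers measure 123 mm over their backs; the gripper's body (75 mm by 187 mm) begins 45 mm behind the grasp point.
Start: joints at [1.007, 0.381, 1.297, -0, 1.464, -0.215], TCP at [187.964, 516.865, 238.748] pointing down, gripper open.
Joint ranges: [-3.11, 3.11], [-0.89, 2.33], [0.22, 2.48], [-1.42, 4.56], [0.17, 2.85], [-2.88, 2.88]. Speed limits (rad/s): [2.39, 2.39, 3.14, 3.14, 3.14, 3.14].

## Interface

Orientations are given as a 3x3 rotation matrix whose columns are the frame's x, y, z axes.
In Python, from cell import robot, imaging, ticket gives the robot as it stands.
- The arm moves only by the tool carry_out, never from a script. Its argument "targets" is a list that holds one entry, the list of rows, each a list of 5 numbers: the closure, from -1 (fully open) to 1 (shut), then the shift along the tool's x, y, z in mm, then the turn about the tool's z in rad. In form: [[[gripper, x, y, z, spin], ...]]. A call has 1 to 5 rows; each row shifts and turns the commanded pose from where the row before left it, along the tool's axes as they then stand; what a row does not reach is not made up. A row lasts 1/8 s, in which the tool goes at most 62.5 mm and 10.7 degrees, less where a joint would pass 70% of its speed; a pose out of reach is approached as far as the arm can. A call with a gripper value outside its range is refused whole. The fingers move at their own pace and stop on an object; "squeeze" is the grip in N (left out, the last holds). Time passes only in rows, so rows that do not move let the fingers close. It gives the time, the measured TCP pose, the force, the opening and the grip force at its end, in the units of the state.
- robot.observe(): the state, without advancing time (a new reading comes with each control period).
- imaging.capture(name): name is "scene" or "side" or "wrist"; returns the picture (480x640x3 uint8, red, green, blue); there is no depth.
- imaging.camera_params(name): a dict with "camera_matrix" (3x3 intrinsics, pixels), "T" (4x4, takes a point from camera to world coordinates). Camera axes: x right, y down, z forward; pixel columns grow to the right and rows downward; lengths in mm; the calibration is good to about 2 mm. A picture is of the moment at which its call begins: read the wrist's pose just before it. camera_params takes no time and is no camera call; for the wrist camera it gives the pose at the moment of the call.
- ticket.sign_off(): hands the job in; it is judged then, once.
The state is a dict: "time_s": time; "joints": joint angles; "joint_velocities": joint speeds; "tau": joint torques, N m; "position": TCP position; "eef_rot": TCP orientation; "force": force on the tool from outside, world axes, zero at the start; "torque": the same for the moment, N m; "width": finger opening in mm; "grip_force": force on a finger pad.
Only numpy, scipy, OpenCV 4.12 (cv2) and the standard library are available. Lean on these libraries where they do the work, as an engineer would, in place of code of your own. Each camera call takes 0.05 s, during which the arm holds its last target. There are 200 camera calls.

## Task

The blue handwheel on the metering valve has a lot of lost motion on its stem. Turn it clockwise by its red knob until you feel the valve close home on its seat, gently, without wrenching the valve round in its soft clamp; then turn it back, take up the slack, and from the point where the wheel really begins to drive the stem open the valve by half a turn. Let go of the wheel and leave the two steel weights and the bottle where they are.

Things in the scene. Friction and masses are not known exactly. Their poses are not given: they have to be found in the camera images.
- stand: fixed cream base plate, 260 x 220 mm, top 22 mm above the bench, carrying the valve in its middle. Origin on the bench under the valve's upright axis; z up. The valve below the wheel is a steel cylinder of radius 27 mm (with a brass outlet reaching 62 mm out, 75 mm above the bench)
- wheel_centre (a point): on the wheel's upright axis, level with the hub's top, 150 mm above the bench; turns with the wheel, its x axis points towards the red knob. Blue handwheel: rim of mean radius 55 mm, 14 mm thick, its top 149 mm above the bench, hub 34 mm across, three spokes. Counter-clockwise seen from above opens the valve, clockwise shuts it
- wheel: the handwheel, origin on its axis, 132 mm up. Loose on the stem: on a reversal it turns freely (0.3 N at the knob) by an unknown angle, 30 to 120 degrees, then drives the stem (about 5 N at the knob). Stays where left. At the start the stem is open by an unknown 30 to 120 degrees and the wheel is anywhere in its slack
- knob (a point): red upright knob standing on the wheel, 50 mm from the wheel's axis: 18 mm across, 45 mm tall, freely spinning about its own axis, so that it can be held with a gripper of fixed heading while it is carried round the circle. This point is on its axis, 179 mm above the bench and 15 mm below its top
- stem_top (a point): middle of the brass stem's top end (12 mm across) showing in the hub. It rises 2 mm for a turn of the stem: 152 mm above the bench with the valve shut home, 153 mm at half a turn open. This is too little to be set by the readings; the stem's turning has to be felt at the wheel
- outlet (a point): middle of the end of the valve's brass and steel outlet, 62 mm from the upright axis, 75 mm above the bench. Shows the twist of the whole valve in its rubber-lined clamp, a spring of 8 N m/rad (3.2 N at the knob per mm there): the stem's drag swings it by about 2 mm; with the valve shut home, turning on clockwise only winds up the clamp. Swung over 7.5 mm (19 N at the knob) it is wrenched round
- big_weight: loose steel disc weight, 84 mm across, 22 mm tall, on the bench beside the plate; origin under its centre
- small_weight: loose steel disc weight, 48 mm across, 16 mm tall, on the bench beside the plate; origin under its centre
- bottle: loose white bottle with a blue cap, 60 mm across, 130 mm tall, on the bench beside the plate; origin under its centre

How it is judged (in metres and radians):
On the way:
1. the valve is shut home (stem top within 0.03 mm of its shut height) (z of stem_top in the frame of stand below 0.15203 m), for 0.2 s.
At the end, for the whole second after the job is handed in: after having been shut home, the stem stands half a turn open, within 23 degrees (stem top 0.87 to 1.13 mm above its shut height), the outlet is back within 1.5 mm of where it began, and the wheel is released and at rest (z of stem_top in the frame of stand between 0.15287 and 0.15313 m and distance of outlet from where it was at the start of the episode below 0.0015 m and angular speed of wheel below 0.1 rad/s); the robot touches nothing.
It fails at once if the valve is wrenched round in its clamp (its outlet swung by more than 7.5 mm) (distance of outlet from where it was at the start of the episode above 0.0075 m).
It fails at once if big weight is moved by more than 15 mm (distance of big_weight from where it was at the start of the episode above 0.015 m).
It fails at once if small weight is moved by more than 15 mm (distance of small_weight from where it was at the start of the episode above 0.015 m).
It fails at once if bottle is moved by more than 15 mm (distance of bottle from where it was at the start of the episode above 0.015 m).
It also fails if it takes over 72 s, if anything falls off the work surface, if the arm or the gripper's body presses on something with over 40 N, if the wrist force passes 120 N, or if a joint passes its speed limit or range.

## Working session

There is one attempt and no reset: what is moved stays moved. The work goes in short steps, Python scripts to look and compute and a tool call to move; the robot and the scene stay as the last step left them, time stands still between calls to the robot, and variables do not carry over. Pictures are saved under pics/ and viewed, at most 10 in all, crops included, and the job is handed in when it is done.

Besides the shell and the picture viewer there is one more tool, called after "Emit:" by a JSON object that holds its "op" and its "data". carry_out: Moves the arm, as the interface text tells. Its arguments: {"type":"object","properties":{"targets":{"type":"array","items":{"type":"array","items":{"type":"array","items":{"type":"number"}}}},"squeeze":{"type":"number"}},"required":["targets"]}

```bash
mkdir -p pics; ls
python3 - <<'E'
from cell import robot, imaging
import cv2, numpy as np
s=robot.observe(); print({k:np.round(v,3).tolist() for k,v in s.items()})
ims=[]
for n in ("scene","side"):
    im=imaging.capture(n); cv2.imwrite(f"pics/{n}0.png",im[...,::-1])
    p=imaging.camera_params(n); print(n,np.round(p["camera_matrix"],1).tolist(),np.round(p["T"],3).tolist())
E
```

```text
pics
{'time_s': 0.0, 'joints': [1.007, 0.381, 1.298, -0.0, 1.464, -0.215], 'joint_velocities': [0.0, -0.0, -0.002, -0.0, 0.001, -0.001], 'tau': [0.002, -43.794, -22.456, 0.071, 0.035, -0.0], 'position': [187.846, 516.628, 238.145], 'eef_rot': [[-0.94, 0.342, -0.001], [0.342, 0.94, -0.001], [0.0, -0.001, -1.0]], 'force': [0.741, 0.134, 0.052], 'torque': [0.015, 0.001, 0.009], 'grip_force': 0.0, 'width': 88.135}
scene [[507.6, 0.0, 315.8], [0.0, 507.6, 234.3], [0.0, 0.0, 1.0]] [[0.377, 0.73, -0.57, 1203.354], [0.926, -0.29, 0.242, -167.802], [0.012, -0.62, -0.785, 931.737], [0.0, 0.0, 0.0, 1.0]]
side [[613.1, 0.0, 307.9], [0.0, 613.1, 236.2], [0.0, 0.0, 1.0]] [[0.987, -0.084, 0.134, 414.986], [-0.158, -0.562, 0.812, -1033.067], [0.007, -0.823, -0.568, 908.288], [0.0, 0.0, 0.0, 1.0]]
```

View pics/scene0.png

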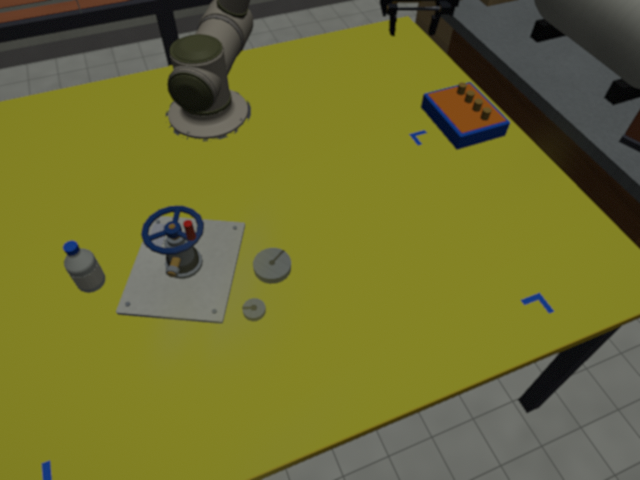

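View pics/side0.png

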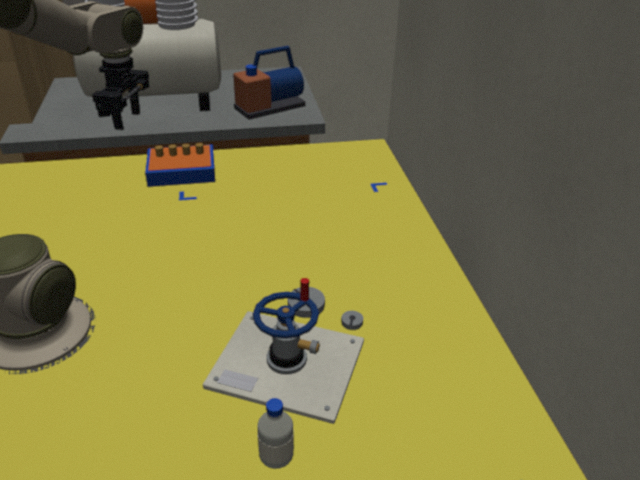

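The scene view shows the wheel at about (173,229), its red knob at (189,229), the bottle at (85,268) and the weights at (272,265) and (254,309). In the side view the wheel is at (286,314), the knob at (305,289), and the outlet points to (314,346).

```bash
cat > h.py <<'E'
import numpy as np, cv2
from cell import robot, imaging
def ray(p,uv):
    K,T=np.array(p["camera_matrix"]),np.array(p["T"])
    d=T[:3,:3]@np.linalg.solve(K,[uv[0],uv[1],1]); return T[:3,3],d/np.linalg.norm(d)
def plane(p,uv,z):
    o,d=ray(p,uv); return o+d*(z-o[2])/d[2]
def tri(a,b):
    (o1,d1),(o2,d2)=a,b
    s,t=np.linalg.lstsq(np.c_[d1,-d2],o2-o1,rcond=None)[0]
    q1,q2=o1+s*d1,o2+t*d2; return (q1+q2)/2,np.linalg.norm(q1-q2)
def red(im,box):
    x0,y0,x1,y1=box; h=cv2.cvtColor(im,cv2.COLOR_RGB2HSV)[y0:y1,x0:x1]
    m=((h[...,0]<8)|(h[...,0]>172))&(h[...,1]>150)&(h[...,2]>70)
    y,x=np.nonzero(m); return x+x0,y+y0
def blue(im,box):
    x0,y0,x1,y1=box; h=cv2.cvtColor(im,cv2.COLOR_RGB2HSV)[y0:y1,x0:x1]
    m=((h[...,0]>100)&(h[...,0]<130)&(h[...,1]>120)).astype(np.uint8)
    c=max(cv2.findContours(m,cv2.RETR_EXTERNAL,cv2.CHAIN_APPROX_NONE)[0],key=len)
    return c[:,0]+[x0,y0]
E
python3 - <<'E'
from h import *
R={};B={};P={}
for n,box in (("scene",(130,195,215,260)),("side",(240,265,335,345))):
    im=cv2.imread(f"pics/{n}0.png")[...,::-1].copy(); P[n]=imaging.camera_params(n)
    x,y=red(im,box); R[n]=ray(P[n],(x.mean(),y.mean())); print(n,len(x),x.min(),x.max(),y.min(),y.max())
    c=blue(im,box); e=cv2.fitEllipse(cv2.convexHull(c.astype(np.int32))); print(e); B[n]=ray(P[n],e[0])
    print("wheel on plane 142:",plane(P[n],e[0],142).round(1))
print("knob",tri(R["scene"],R["side"]),"wheel",tri(B["scene"],B["side"]))
for k,uv,z in(("bottle",(90,283),10),("big",(272,265),22),("small",(254,308),16),("outlet",(173,268),75)): print(k,plane(P["scene"],uv,z).round())
print("out side",plane(P["side"],(314,346),75).round())
E
```

```text
scene 41 184 191 221 226
((172.19793701171875, 229.63111877441406), (45.59189224243164, 60.48012924194336), 73.74066162109375)
wheel on plane 142: [ 513.4 -184.8  142. ]
side 37 301 308 279 284
((285.6500244140625, 314.3736572265625), (44.668243408203125, 63.69941711425781), 87.2596435546875)
wheel on plane 142: [ 514.6 -184.4  142. ]
knob (array([ 553.91227506, -154.09602189,  192.17627148]), np.float64(0.6742403077743773)) wheel (array([ 514.32860776, -184.95223227,  142.74721403]), np.float64(0.45614701318885964))
bottle [ 479. -382.   10.]
big [586.  -8.  22.]
small [670. -76.  16.]
outlet [ 555. -206.   75.]
out side [ 565. -207.   75.]
```

Emit:
{"op": "carry_out", "data": {"targets": [[[-1,0,0,0,-0.175],[-1,0,0,0,-0.174],[-1,-26,-48,0,0],[-1,-26,-48,0,0],[-1,-26,-48,0,0]]]}}

```text
time_s: 0.72
position: [266.4, 371.4, 238.5]
eef_rot: [[-1.0, -0.001, -0.0], [-0.001, 1.0, -0.0], [0.0, -0.0, -1.0]]
force: [0.3, 1.1, -0.5]
width: 88.3
grip_force: 0.0
```

Emit:
{"op": "carry_out", "data": {"targets": [[[-1,-26,-48,0,0],[-1,-26,-48,0,0],[-1,-26,-48,0,0],[-1,-26,-48,0,0],[-1,-26,-48,0,0]]]}}

```text
time_s: 1.35
position: [396.5, 131.2, 238.7]
eef_rot: [[-1.0, -0.0, -0.0], [-0.0, 1.0, 0.0], [0.0, 0.0, -1.0]]
force: [0.4, 0.2, 0.7]
width: 88.3
grip_force: 0.0
```

Emit:
{"op": "carry_out", "data": {"targets": [[[-1,-26,-48,0,0],[-1,-26,-48,0,0],[-1,-26,-48,0,0],[-1,0,0,0,0]]]}}

```text
time_s: 1.85
position: [475.1, -13.7, 238.0]
eef_rot: [[-1.0, 0.004, -0.001], [0.004, 1.0, 0.0], [0.001, 0.0, -1.0]]
force: [-0.4, 0.1, -0.1]
width: 88.0
grip_force: 0.0
```

Emit:
{"op": "carry_out", "data": {"targets": [[[-1,-26,-47,0,0],[-1,-26,-47,0,0],[-1,0,0,0,0]]]}}

```text
time_s: 2.22
position: [526.7, -106.6, 237.9]
eef_rot: [[-1.0, 0.002, -0.001], [0.002, 1.0, 0.0], [0.001, 0.0, -1.0]]
force: [-0.5, 0.8, 0.2]
width: 88.1
grip_force: 0.0
```

Run:
```python
from h import *
p=imaging.camera_params("wrist"); im=imaging.capture("wrist"); cv2.imwrite("pics/w1.png",im[...,::-1])
x,y=red(im,(0,0,640,480)); print(len(x)); 
if len(x): print(x.min(),x.max(),y.min(),y.max(),plane(p,(x.mean(),y.mean()),187).round(1))
```

```text
473
233 258 295 317 [ 557.1 -156.3  187. ]
```

View pics/w1.png

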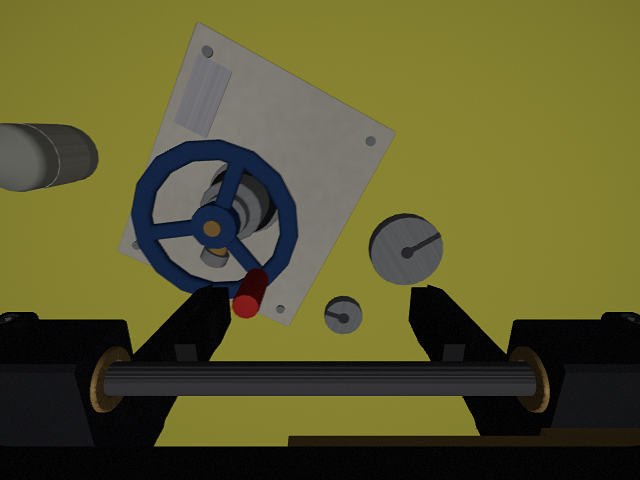

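The wrist picture shows the knob's top at (246,306), the wheel's hub at (213,228) and the weights at (406,249) and (343,315). All of them are clear of the approach.

Run:
```python
from h import *
p=imaging.camera_params("wrist"); im=cv2.imread("pics/w1.png")[...,::-1].copy()
print("knob",plane(p,(246,306.5),194).round(1),"hub",plane(p,(212.5,228.5),152).round(1))
c=blue(im,(100,120,320,300)); e=cv2.fitEllipse(cv2.convexHull(c.astype(np.int32))); print(e,plane(p,e[0],145).round(1))
```

```text
knob [ 552.9 -152.4  194. ] hub [ 513.3 -182.5  152. ]
((214.32125854492188, 218.9490966796875), (153.92901611328125, 170.15798950195312), 123.13031005859375) [ 508.  -182.8  145. ]
```

Emit:
{"op": "carry_out", "data": {"targets": [[[-1,-27,-47,0,0],[-1,0,0,0,0],[-1,0,0,38,0],[-1,0,0,38,0],[-1,0,0,0,0]]]}}

```text
time_s: 2.9
position: [551.5, -149.6, 161.2]
eef_rot: [[-1.0, -0.002, -0.005], [-0.002, 1.0, 0.003], [0.005, 0.003, -1.0]]
force: [-0.6, -0.8, -0.2]
width: 88.6
grip_force: 0.0
```

Emit:
{"op": "carry_out", "data": {"targets": [[[0.4,0,0,0,0],[0.6,0,0,0,0],[1,0,0,0,0],[1,0,0,0,0],[1,0,0,0,0]]], "squeeze": 12}}

```text
time_s: 3.52
position: [553.1, -152.1, 162.9]
eef_rot: [[-1.0, -0.0, 0.0], [-0.0, 1.0, -0.0], [-0.0, -0.0, -1.0]]
force: [-0.7, 0.2, 0.1]
width: 40.1
grip_force: 0.0
```

Emit:
{"op": "carry_out", "data": {"targets": [[[1,0,0,0,0],[1,0,0,0,0],[1,0,0,0,0],[1,0,0,0,0]]]}}

```text
time_s: 4.03
position: [553.1, -152.1, 162.7]
eef_rot: [[-1.0, -0.0, -0.0], [-0.0, 1.0, -0.0], [0.0, -0.0, -1.0]]
force: [-0.1, -0.3, -0.2]
width: 17.3
grip_force: 12.0
```

Run:
```python
from h import *
s=robot.observe();print(np.round(s['position'],1),np.round(s['force'],1))
c=np.array([514,-184]); r=50.3;a0=39
P=lambda a:np.round(c+r*np.array([np.cos(np.radians(a)),np.sin(np.radians(a))]),1)
for k in range(0,70):
    d=P(a0-4*k-4)-P(a0-4*k); print(f"{a0-4*k-4}:[{-d[0]:.1f},{d[1]:.1f}]",end=" ")
```

```text
[ 553.1 -152.1  162.7] [-0.1 -0.3 -0.2]
35:[-2.1,-2.8] 31:[-1.9,-3.0] 27:[-1.7,-3.1] 23:[-1.5,-3.1] 19:[-1.3,-3.3] 15:[-1.0,-3.4] 11:[-0.8,-3.4] 7:[-0.5,-3.5] 3:[-0.3,-3.5] -1:[-0.1,-3.5] -5:[0.2,-3.5] -9:[0.4,-3.5] -13:[0.7,-3.4] -17:[0.9,-3.4] -21:[1.1,-3.3] -25:[1.4,-3.3] -29:[1.6,-3.1] -33:[1.8,-3.0] -37:[2.0,-2.9] -41:[2.2,-2.7] -45:[2.4,-2.6] -49:[2.6,-2.4] -53:[2.7,-2.2] -57:[2.9,-2.0] -61:[3.0,-1.8] -65:[3.1,-1.6] -69:[3.3,-1.4] -73:[3.3,-1.1] -77:[3.4,-0.9] -81:[3.4,-0.7] -85:[3.5,-0.4] -89:[3.5,-0.2] -93:[3.5,0.1] -97:[3.5,0.3] -101:[3.5,0.5] -105:[3.4,0.8] -109:[3.4,1.0] -113:[3.3,1.3] -117:[3.1,1.5] -121:[3.1,1.7] -125:[3.0,1.9] -129:[2.8,2.1] -133:[2.6,2.3] -137:[2.5,2.5] -141:[2.3,2.6] -145:[2.1,2.8] -149:[1.9,3.0] -153:[1.7,3.1] -157:[1.5,3.1] -161:[1.3,3.3] -165:[1.0,3.4] -169:[0.8,3.4] -173:[0.5,3.5] -177:[0.3,3.5] -181:[0.1,3.5] -185:[-0.2,3.5] -189:[-0.4,3.5] -193:[-0.7,3.4] -197:[-0.9,3.4] -201:[-1.1,3.3] -205:[-1.4,3.3] -209:[-1.6,3.1] -213:[-1.8,3.0] -217:[-2.0,2.9] -221:[-2.2,2.7] -225:[-2.4,2.6] -229:[-2.6,2.4] -233:[-2.7,2.2] -237:[-2.9,2.0] -241:[-3.0,1.8]
```

Emit:
{"op": "carry_out", "data": {"targets": [[[1,-2.1,-2.8,0,0],[1,-1.9,-3.0,0,0],[1,-1.7,-3.1,0,0],[1,-1.5,-3.1,0,0],[1,0,0,0,0]]]}}

```text
time_s: 4.65
position: [560.6, -164.4, 162.8]
eef_rot: [[-1.0, 0.0, 0.001], [0.0, 1.0, -0.0], [-0.001, -0.0, -1.0]]
force: [0.3, 1.0, 0.4]
width: 17.7
grip_force: 12.0
```

Emit:
{"op": "carry_out", "data": {"targets": [[[1,-2.3,-6.7,0,0],[1,-1.3,-6.9,0,0],[1,-0.4,-7.0,0,0],[1,0,0,0,0],[1,0,0,0,0]]]}}

```text
time_s: 5.28
position: [564.7, -184.5, 162.9]
eef_rot: [[-1.0, -0.0, 0.001], [-0.0, 1.0, 0.0], [-0.001, 0.0, -1.0]]
force: [3.9, 3.8, 1.2]
width: 17.5
grip_force: 12.0
```

```bash
cat > tab.py <<'E'
import sys,numpy as np
# usage: x y a0 step n [cx cy]
x,y,a,st,n=map(float,sys.argv[1:6]); c=np.array([float(v) for v in sys.argv[6:8]] or [514.8,-184.2])
q=np.array([x,y])
for k in range(int(n)):
    a+=st; t=np.round(c+50*np.array([np.cos(np.radians(a)),np.sin(np.radians(a))]),1)
    d=t-q; q=t; print(f"{a:g}:[{-d[0]:.1f},{d[1]:.1f}]",end=" ")
E
python3 tab.py 564.2 -184.7 0 -4 60
```

```text
-4:[-0.5,-3.0] -8:[0.4,-3.5] -12:[0.6,-3.4] -16:[0.8,-3.4] -20:[1.1,-3.3] -24:[1.3,-3.2] -28:[1.6,-3.2] -32:[1.7,-3.0] -36:[1.9,-2.9] -40:[2.2,-2.7] -44:[2.3,-2.6] -48:[2.5,-2.5] -52:[2.7,-2.2] -56:[2.8,-2.1] -60:[3.0,-1.8] -64:[3.1,-1.6] -68:[3.2,-1.5] -72:[3.2,-1.2] -76:[3.4,-0.9] -80:[3.4,-0.7] -84:[3.5,-0.5] -88:[3.5,-0.3] -92:[3.4,0.0] -96:[3.5,0.3] -100:[3.5,0.5] -104:[3.4,0.7] -108:[3.4,0.9] -112:[3.2,1.2] -116:[3.2,1.5] -120:[3.1,1.6] -124:[3.0,1.8] -128:[2.8,2.1] -132:[2.7,2.2] -136:[2.5,2.5] -140:[2.3,2.6] -144:[2.2,2.7] -148:[1.9,2.9] -152:[1.7,3.0] -156:[1.6,3.2] -160:[1.3,3.2] -164:[1.1,3.3] -168:[0.8,3.4] -172:[0.6,3.4] -176:[0.4,3.5] -180:[0.1,3.5] -184:[-0.1,3.5] -188:[-0.4,3.5] -192:[-0.6,3.4] -196:[-0.8,3.4] -200:[-1.1,3.3] -204:[-1.3,3.2] -208:[-1.6,3.2] -212:[-1.7,3.0] -216:[-1.9,2.9] -220:[-2.2,2.7] -224:[-2.3,2.6] -228:[-2.5,2.5] -232:[-2.7,2.2] -236:[-2.8,2.1] -240:[-3.0,1.8]
```

Emit:
{"op": "carry_out", "data": {"targets": [[[1,-0.5,-3.0,0,0],[1,0,0,0,0],[1,0,0,0,0]]]}}

```text
time_s: 5.65
position: [564.8, -187.4, 162.7]
eef_rot: [[-1.0, -0.0, -0.0], [-0.0, 1.0, 0.001], [0.0, 0.001, -1.0]]
force: [2.4, 4.2, 1.3]
width: 17.4
grip_force: 12.0
```

Emit:
{"op": "carry_out", "data": {"targets": [[[1,0.4,-3.5,0,0],[1,0,0,0,0],[1,0,0,0,0]]]}}

```text
time_s: 6.02
position: [564.5, -191.0, 162.8]
eef_rot: [[-1.0, -0.0, 0.0], [-0.0, 1.0, 0.0], [-0.0, 0.0, -1.0]]
force: [2.9, 4.3, 1.9]
width: 17.4
grip_force: 12.0
```

Emit:
{"op": "carry_out", "data": {"targets": [[[1,0.6,-3.4,0,0],[1,0,0,0,0],[1,0,0,0,0]]]}}

```text
time_s: 6.4
position: [563.9, -194.5, 162.8]
eef_rot: [[-1.0, -0.0, 0.0], [-0.0, 1.0, -0.0], [-0.0, -0.0, -1.0]]
force: [3.0, 3.9, 0.8]
width: 17.6
grip_force: 12.0
```

```bash
cat > f.py <<'E'
from h import *
s=robot.observe(); p=np.array(s['position'][:2])-[514.8,-184.2]; a=np.arctan2(p[1],p[0]); F=s['force']
print("ang %.1f r %.1f cwresist %.1f radial %.1f t %.2f"%(np.degrees(a),np.hypot(*p),-np.sin(a)*F[0]+np.cos(a)*F[1],np.cos(a)*F[0]+np.sin(a)*F[1],s['time_s']))
E
python3 f.py
```

```text
ang -11.9 r 50.1 cwresist 4.4 radial 2.1 t 6.40
```

Emit:
{"op": "carry_out", "data": {"targets": [[[1,0.8,-3.4,0,0],[1,0,0,0,0],[1,0,0,0,0]]]}}

```text
time_s: 6.78
position: [563.1, -197.9, 162.8]
eef_rot: [[-1.0, -0.0, 0.0], [-0.0, 1.0, -0.0], [-0.0, -0.0, -1.0]]
force: [3.1, 3.5, 0.3]
width: 17.3
grip_force: 12.0
```

```bash
python3 f.py
```

```text
ang -15.9 r 50.2 cwresist 4.2 radial 2.1 t 6.78
```

Emit:
{"op": "carry_out", "data": {"targets": [[[1,1.1,-3.3,0,0],[1,0,0,0,0],[1,0,0,0,0]]]}}

```text
time_s: 7.15
position: [562.0, -201.2, 162.8]
eef_rot: [[-1.0, -0.0, 0.0], [-0.0, 1.0, -0.0], [-0.0, -0.0, -1.0]]
force: [3.0, 3.2, 1.1]
width: 17.6
grip_force: 12.0
```

```bash
python3 f.py
```

```text
ang -19.8 r 50.2 cwresist 4.0 radial 1.7 t 7.15
```

```bash
python3 tab.py 561.8 -201.3 -20 -5 24
```

```text
-25:[1.7,-4.0] -30:[2.0,-3.9] -35:[2.3,-3.7] -40:[2.7,-3.4] -45:[2.9,-3.3] -50:[3.3,-2.9] -55:[3.4,-2.7] -60:[3.7,-2.3] -65:[3.9,-2.0] -70:[4.0,-1.7] -75:[4.2,-1.3] -80:[4.2,-0.9] -85:[4.3,-0.6] -90:[4.4,-0.2] -95:[4.4,0.2] -100:[4.3,0.6] -105:[4.2,0.9] -110:[4.2,1.3] -115:[4.0,1.7] -120:[3.9,2.0] -125:[3.7,2.3] -130:[3.4,2.7] -135:[3.3,2.9] -140:[2.9,3.3]
```

Emit:
{"op": "carry_out", "data": {"targets": [[[1,1.7,-4.0,0,0],[1,0,0,0,0],[1,0,0,0,0]]]}}

```text
time_s: 7.52
position: [560.3, -205.3, 162.8]
eef_rot: [[-1.0, -0.0, 0.0], [-0.0, 1.0, -0.0], [-0.0, -0.0, -1.0]]
force: [4.0, 3.1, 1.5]
width: 17.4
grip_force: 12.0
```

```bash
python3 f.py
```

```text
ang -24.8 r 50.2 cwresist 4.4 radial 2.3 t 7.53
```

Emit:
{"op": "carry_out", "data": {"targets": [[[1,2.0,-3.9,0,0],[1,0,0,0,0],[1,0,0,0,0]]]}}

```text
time_s: 7.9
position: [558.4, -209.2, 162.8]
eef_rot: [[-1.0, -0.0, 0.0], [-0.0, 1.0, -0.0], [-0.0, -0.0, -1.0]]
force: [5.3, 2.0, 0.8]
width: 17.7
grip_force: 12.0
```

```bash
python3 f.py
```

```text
ang -29.9 r 50.2 cwresist 4.4 radial 3.6 t 7.90
```

Emit:
{"op": "carry_out", "data": {"targets": [[[1,2.3,-3.7,0,0],[1,0,0,0,0],[1,0,0,0,0]]]}}

```text
time_s: 8.28
position: [556.0, -212.9, 162.8]
eef_rot: [[-1.0, -0.0, 0.0], [-0.0, 1.0, -0.0], [-0.0, -0.0, -1.0]]
force: [3.9, 1.6, 0.6]
width: 17.1
grip_force: 12.0
```

```bash
python3 f.py
```

```text
ang -34.8 r 50.2 cwresist 3.6 radial 2.3 t 8.28
```

Emit:
{"op": "carry_out", "data": {"targets": [[[1,2.7,-3.4,0,0],[1,0,0,0,0],[1,0,0,0,0]]]}}

```text
time_s: 8.65
position: [553.4, -216.3, 162.8]
eef_rot: [[-1.0, -0.0, 0.0], [-0.0, 1.0, -0.0], [-0.0, -0.0, -1.0]]
force: [4.1, 1.1, 0.9]
width: 17.6
grip_force: 12.0
```

```bash
python3 f.py
```

```text
ang -39.8 r 50.2 cwresist 3.5 radial 2.4 t 8.65
```

Emit:
{"op": "carry_out", "data": {"targets": [[[1,2.9,-3.3,0,0],[1,0,0,0,0],[1,0,0,0,0]]]}}

```text
time_s: 9.02
position: [550.4, -219.6, 162.8]
eef_rot: [[-1.0, -0.0, 0.0], [-0.0, 1.0, -0.0], [-0.0, -0.0, -1.0]]
force: [4.2, 0.8, 0.9]
width: 17.3
grip_force: 12.0
```

```bash
python3 f.py
```

```text
ang -44.8 r 50.3 cwresist 3.5 radial 2.4 t 9.03
```

Emit:
{"op": "carry_out", "data": {"targets": [[[1,3.3,-2.9,0,0],[1,0,0,0,0],[1,0,0,0,0]]]}}

```text
time_s: 9.4
position: [547.2, -222.6, 162.9]
eef_rot: [[-1.0, -0.0, 0.0], [-0.0, 1.0, -0.001], [-0.0, -0.001, -1.0]]
force: [5.5, 0.2, 0.9]
width: 17.7
grip_force: 12.0
```

```bash
python3 f.py
```

```text
ang -49.9 r 50.3 cwresist 4.3 radial 3.4 t 9.40
```

Emit:
{"op": "carry_out", "data": {"targets": [[[1,3.4,-2.7,0,0],[1,0,0,0,0],[1,0,0,0,0]]]}}

```text
time_s: 9.78
position: [543.8, -225.3, 162.8]
eef_rot: [[-1.0, -0.0, 0.0], [-0.0, 1.0, -0.001], [-0.0, -0.001, -1.0]]
force: [4.4, 0.0, 1.3]
width: 17.6
grip_force: 12.0
```

```bash
python3 f.py
```

```text
ang -54.8 r 50.3 cwresist 3.6 radial 2.5 t 9.78
```

Emit:
{"op": "carry_out", "data": {"targets": [[[1,3.7,-2.3,0,0],[1,0,0,0,0],[1,0,0,0,0]]]}}

```text
time_s: 10.15
position: [540.1, -227.6, 162.8]
eef_rot: [[-1.0, -0.0, 0.0], [-0.0, 1.0, -0.001], [-0.0, -0.001, -1.0]]
force: [5.8, 0.1, 2.0]
width: 17.5
grip_force: 12.0
```

```bash
python3 f.py
```

```text
ang -59.8 r 50.3 cwresist 5.1 radial 2.8 t 10.15
```

Emit:
{"op": "carry_out", "data": {"targets": [[[1,3.9,-2.0,0,0],[1,0,0,0,0],[1,0,0,0,0]]]}}

```text
time_s: 10.52
position: [536.3, -229.6, 162.9]
eef_rot: [[-1.0, -0.0, 0.001], [-0.0, 1.0, -0.001], [-0.001, -0.001, -1.0]]
force: [5.5, -0.5, 1.7]
width: 17.7
grip_force: 12.0
```

```bash
python3 f.py
```

```text
ang -64.7 r 50.3 cwresist 4.8 radial 2.8 t 10.53
```

Emit:
{"op": "carry_out", "data": {"targets": [[[1,4.0,-1.7,0,0],[1,0,0,0,0],[1,0,0,0,0]]]}}

```text
time_s: 10.9
position: [533.3, -230.9, 163.0]
eef_rot: [[-1.0, -0.0, 0.003], [-0.0, 1.0, -0.0], [-0.003, -0.0, -1.0]]
force: [11.0, 2.9, 0.1]
width: 17.7
grip_force: 12.0
```

```bash
python3 f.py
```

```text
ang -68.4 r 50.2 cwresist 11.3 radial 1.3 t 10.90
```

Emit:
{"op": "carry_out", "data": {"targets": [[[1,0.6,-0.2,0,0],[1,0,0,0,0],[1,0,0,0,0]]]}}

```text
time_s: 11.28
position: [532.9, -231.0, 163.0]
eef_rot: [[-1.0, -0.001, 0.004], [-0.001, 1.0, -0.0], [-0.004, -0.0, -1.0]]
force: [12.0, 3.6, -0.3]
width: 17.4
grip_force: 12.0
```

```bash
python3 f.py
```

```text
ang -68.9 r 50.2 cwresist 12.5 radial 1.0 t 11.28
```

```bash
sed -i 's/514.8,-184.2/515.0,-184.5/' f.py; python3 tab.py 531.3 -231.4 -70 6 55 515 -184.5
```

```text
-64:[-5.6,2.0] -58:[-4.6,2.5] -52:[-4.3,3.0] -46:[-3.9,3.4] -40:[-3.6,3.9] -34:[-3.2,4.1] -28:[-2.6,4.5] -22:[-2.3,4.8] -16:[-1.7,4.9] -10:[-1.1,5.1] -4:[-0.7,5.2] 2:[-0.1,5.2] 8:[0.5,5.3] 14:[1.0,5.1] 20:[1.5,5.0] 26:[2.1,4.8] 32:[2.5,4.6] 38:[3.0,4.3] 44:[3.4,3.9] 50:[3.9,3.6] 56:[4.1,3.2] 62:[4.5,2.6] 68:[4.8,2.3] 74:[4.9,1.7] 80:[5.1,1.1] 86:[5.2,0.7] 92:[5.2,0.1] 98:[5.3,-0.5] 104:[5.1,-1.0] 110:[5.0,-1.5] 116:[4.8,-2.1] 122:[4.6,-2.5] 128:[4.3,-3.0] 134:[3.9,-3.4] 140:[3.6,-3.9] 146:[3.2,-4.1] 152:[2.6,-4.5] 158:[2.3,-4.8] 164:[1.7,-4.9] 170:[1.1,-5.1] 176:[0.7,-5.2] 182:[0.1,-5.2] 188:[-0.5,-5.3] 194:[-1.0,-5.1] 200:[-1.5,-5.0] 206:[-2.1,-4.8] 212:[-2.5,-4.6] 218:[-3.0,-4.3] 224:[-3.4,-3.9] 230:[-3.9,-3.6] 236:[-4.1,-3.2] 242:[-4.5,-2.6] 248:[-4.8,-2.3] 254:[-4.9,-1.7] 260:[-5.1,-1.1]
```

Emit:
{"op": "carry_out", "data": {"targets": [[[1,-5.6,2.0,0,0],[1,-4.6,2.5,0,0],[1,-8.2,6.4,0,0],[1,-3.6,3.9,0,0],[1,0,0,0,0]]]}}

```text
time_s: 11.9
position: [553.6, -216.1, 162.7]
eef_rot: [[-1.0, -0.001, -0.0], [-0.001, 1.0, 0.0], [0.0, 0.0, -1.0]]
force: [1.5, -1.1, 1.6]
width: 17.0
grip_force: 12.0
```

```bash
python3 f.py
```

```text
ang -39.3 r 49.9 cwresist 0.1 radial 1.8 t 11.90
```

Emit:
{"op": "carry_out", "data": {"targets": [[[1,-3.2,4.1,0,0],[1,0,0,0,0],[1,0,0,0,0]]]}}

```text
time_s: 12.28
position: [556.5, -212.4, 162.7]
eef_rot: [[-1.0, -0.0, -0.0], [-0.0, 1.0, 0.0], [0.0, 0.0, -1.0]]
force: [0.7, 0.1, 1.5]
width: 17.3
grip_force: 12.0
```

```bash
python3 f.py
```

```text
ang -33.9 r 50.0 cwresist 0.4 radial 0.5 t 12.28
```

Emit:
{"op": "carry_out", "data": {"targets": [[[1,-2.6,4.5,0,0],[1,0,0,0,0],[1,0,0,0,0]]]}}

```text
time_s: 12.65
position: [559.2, -207.8, 162.7]
eef_rot: [[-1.0, -0.0, -0.0], [-0.0, 1.0, 0.0], [0.0, 0.0, -1.0]]
force: [0.9, -0.2, 1.9]
width: 17.3
grip_force: 12.0
```

```bash
python3 f.py
```

```text
ang -27.8 r 50.0 cwresist 0.3 radial 0.9 t 12.65
```

Emit:
{"op": "carry_out", "data": {"targets": [[[1,-2.3,4.8,0,0],[1,0,0,0,0],[1,0,0,0,0]]]}}

```text
time_s: 13.02
position: [561.5, -203.0, 162.7]
eef_rot: [[-1.0, -0.0, -0.0], [-0.0, 1.0, 0.0], [0.0, 0.0, -1.0]]
force: [-0.2, -1.1, 0.8]
width: 17.6
grip_force: 12.0
```

```bash
python3 f.py
```

```text
ang -21.7 r 50.0 cwresist -1.1 radial 0.2 t 13.03
```

Emit:
{"op": "carry_out", "data": {"targets": [[[1,-1.7,4.9,0,0],[1,0,0,0,0],[1,0,0,0,0]]]}}

```text
time_s: 13.4
position: [563.1, -198.1, 162.7]
eef_rot: [[-1.0, -0.0, -0.0], [-0.0, 1.0, 0.0], [0.0, 0.0, -1.0]]
force: [-1.4, 0.0, 0.7]
width: 17.4
grip_force: 12.0
```

```bash
python3 f.py
```

```text
ang -15.8 r 50.0 cwresist -0.4 radial -1.3 t 13.40
```

Emit:
{"op": "carry_out", "data": {"targets": [[[1,-1.1,5.1,0,0],[1,0,0,0,0],[1,0,0,0,0]]]}}

```text
time_s: 13.78
position: [564.3, -193.0, 162.7]
eef_rot: [[-1.0, -0.0, -0.0], [-0.0, 1.0, 0.0], [0.0, 0.0, -1.0]]
force: [-0.6, 0.1, 0.2]
width: 17.3
grip_force: 12.0
```

```bash
python3 f.py
```

```text
ang -9.8 r 50.0 cwresist -0.0 radial -0.6 t 13.78
```

Still in the slack; I continue.

Emit:
{"op": "carry_out", "data": {"targets": [[[1,-0.7,5.2,0,0],[1,0,0,0,0],[1,0,0,0,0]]]}}

```text
time_s: 14.15
position: [564.9, -187.8, 162.7]
eef_rot: [[-1.0, -0.0, -0.0], [-0.0, 1.0, 0.0], [0.0, 0.0, -1.0]]
force: [-1.3, 0.1, 0.1]
width: 17.8
grip_force: 12.0
```

```bash
python3 f.py
```

```text
ang -3.8 r 50.0 cwresist -0.0 radial -1.3 t 14.15
```

Emit:
{"op": "carry_out", "data": {"targets": [[[1,-0.1,5.2,0,0],[1,0,0,0,0],[1,0,0,0,0]]]}}

```text
time_s: 14.52
position: [565.0, -182.7, 162.7]
eef_rot: [[-1.0, -0.0, -0.0], [-0.0, 1.0, 0.0], [0.0, 0.0, -1.0]]
force: [-0.8, -0.1, 0.1]
width: 17.3
grip_force: 12.0
```

```bash
python3 f.py
```

```text
ang 2.1 r 50.0 cwresist -0.1 radial -0.8 t 14.53
```

Emit:
{"op": "carry_out", "data": {"targets": [[[1,0.5,5.3,0,0],[1,0,0,0,0],[1,0,0,0,0]]]}}

```text
time_s: 14.9
position: [564.5, -177.6, 162.7]
eef_rot: [[-1.0, -0.0, -0.0], [-0.0, 1.0, -0.0], [0.0, -0.0, -1.0]]
force: [-2.1, -1.6, -1.4]
width: 17.4
grip_force: 12.0
```

```bash
python3 f.py
```

```text
ang 7.9 r 50.0 cwresist -1.3 radial -2.3 t 14.90
```

Emit:
{"op": "carry_out", "data": {"targets": [[[1,1.0,5.1,0,0],[1,0,0,0,0],[1,0,0,0,0]]]}}

```text
time_s: 15.28
position: [563.6, -172.9, 162.7]
eef_rot: [[-1.0, 0.0, 0.0], [0.0, 1.0, -0.001], [-0.0, -0.001, -1.0]]
force: [-1.7, -4.4, -1.2]
width: 17.5
grip_force: 12.0
```

```bash
python3 f.py
```

```text
ang 13.4 r 50.0 cwresist -3.8 radial -2.7 t 15.28
```

Emit:
{"op": "carry_out", "data": {"targets": [[[1,1.5,5.0,0,0],[1,2.1,4.8,0,0],[1,2.5,4.6,0,0],[1,3.0,4.3,0,0],[1,3.4,3.9,0,0]]]}}

```text
time_s: 15.9
position: [551.6, -150.5, 162.9]
eef_rot: [[-1.0, 0.0, 0.002], [0.0, 1.0, -0.002], [-0.002, -0.002, -1.0]]
force: [0.8, -7.1, -2.5]
width: 17.2
grip_force: 12.0
```

```bash
python3 f.py
```

```text
ang 42.9 r 49.9 cwresist -5.7 radial -4.2 t 15.90
```

Emit:
{"op": "carry_out", "data": {"targets": [[[1,3.9,3.6,0,0],[1,4.1,3.2,0,0],[1,4.5,2.6,0,0],[1,4.8,2.3,0,0],[1,4.9,1.7,0,0]]]}}

```text
time_s: 16.52
position: [529.9, -136.9, 163.0]
eef_rot: [[-1.0, 0.0, 0.003], [0.0, 1.0, -0.002], [-0.003, -0.002, -1.0]]
force: [4.2, -4.3, -3.7]
width: 17.5
grip_force: 12.0
```

```bash
python3 f.py
```

```text
ang 72.6 r 49.9 cwresist -5.3 radial -2.8 t 16.52
```

Emit:
{"op": "carry_out", "data": {"targets": [[[1,5.1,1.1,0,0],[1,5.2,0.7,0,0],[1,5.2,0.1,0,0],[1,5.3,-0.5,0,0],[1,5.1,-1.0,0,0]]]}}

```text
time_s: 17.15
position: [504.2, -135.8, 163.0]
eef_rot: [[-1.0, -0.0, 0.004], [-0.0, 1.0, 0.0], [-0.004, 0.0, -1.0]]
force: [4.2, -0.3, -3.5]
width: 17.8
grip_force: 12.0
```

```bash
python3 f.py
```

```text
ang 102.5 r 49.8 cwresist -4.1 radial -1.2 t 17.15
```

Emit:
{"op": "carry_out", "data": {"targets": [[[1,5.0,-1.5,0,0],[1,4.8,-2.1,0,0],[1,4.6,-2.5,0,0],[1,4.3,-3.0,0,0],[1,3.9,-3.4,0,0]]]}}

```text
time_s: 17.77
position: [481.3, -147.7, 162.9]
eef_rot: [[-1.0, -0.0, 0.003], [-0.0, 1.0, 0.002], [-0.003, 0.002, -1.0]]
force: [3.7, 2.5, -2.4]
width: 17.2
grip_force: 12.0
```

```bash
python3 f.py
```

```text
ang 132.5 r 49.9 cwresist -4.4 radial -0.7 t 17.77
```

Emit:
{"op": "carry_out", "data": {"targets": [[[1,3.6,-3.9,0,0],[1,3.2,-4.1,0,0],[1,2.6,-4.5,0,0],[1,2.3,-4.8,0,0],[1,1.7,-4.9,0,0]]]}}

```text
time_s: 18.4
position: [467.3, -169.4, 162.8]
eef_rot: [[-1.0, -0.0, 0.001], [-0.0, 1.0, 0.003], [-0.001, 0.003, -1.0]]
force: [1.3, 5.6, 0.1]
width: 17.4
grip_force: 12.0
```

```bash
python3 f.py
```

```text
ang 162.5 r 50.0 cwresist -5.7 radial 0.5 t 18.40
```

Emit:
{"op": "carry_out", "data": {"targets": [[[1,1.1,-5.1,0,0],[1,0.7,-5.2,0,0],[1,0.1,-5.2,0,0],[1,-0.5,-5.3,0,0],[1,0,0,0,0]]]}}

```text
time_s: 19.02
position: [465.3, -190.5, 162.7]
eef_rot: [[-1.0, -0.0, -0.001], [-0.0, 1.0, 0.002], [0.001, 0.002, -1.0]]
force: [-2.4, 4.0, 2.2]
width: 17.6
grip_force: 12.0
```

```bash
python3 f.py
```

```text
ang -173.1 r 50.0 cwresist -4.2 radial 1.9 t 19.02
```

Emit:
{"op": "carry_out", "data": {"targets": [[[1,-0.6,-3.5,0,0],[1,0,0,0,0],[1,0,0,0,0]]]}}

```text
time_s: 19.4
position: [465.9, -193.9, 162.7]
eef_rot: [[-1.0, -0.0, -0.001], [-0.0, 1.0, 0.002], [0.001, 0.002, -1.0]]
force: [-2.9, 3.8, 1.4]
width: 17.5
grip_force: 12.0
```

```bash
python3 f.py
```

```text
ang -169.2 r 50.0 cwresist -4.2 radial 2.1 t 19.40
```

Emit:
{"op": "carry_out", "data": {"targets": [[[1,0.3,1.7,0,0],[1,0,0,0,0],[1,0,0,0,0]]]}}

```text
time_s: 19.77
position: [465.8, -193.1, 162.8]
eef_rot: [[-1.0, -0.0, -0.0], [-0.0, 1.0, 0.0], [0.0, 0.0, -1.0]]
force: [-3.6, 1.8, 2.1]
width: 17.8
grip_force: 12.0
```

```bash
python3 f.py
```

```text
ang -170.1 r 49.9 cwresist -2.4 radial 3.3 t 19.77
```

Emit:
{"op": "carry_out", "data": {"targets": [[[1,0,0.8,0,0],[1,0,0,0,0],[-1,0,0,0,0],[-1,0,0,0,0],[-1,0,0,0,0]]]}}

```text
time_s: 20.4
position: [466.2, -192.6, 162.8]
eef_rot: [[-1.0, -0.0, 0.001], [-0.0, 1.0, -0.0], [-0.001, -0.0, -1.0]]
force: [0.6, 0.4, -0.4]
width: 45.3
grip_force: 0.0
```

Emit:
{"op": "carry_out", "data": {"targets": [[[-1,0,0,0,0],[-1,0,0,0,0],[-1,0,0,-30,0],[-1,0,0,-40,0],[-1,0,0,-20,0]]]}}

```text
time_s: 21.02
position: [466.3, -192.7, 254.7]
eef_rot: [[-1.0, -0.0, 0.002], [-0.0, 1.0, -0.002], [-0.002, -0.002, -1.0]]
force: [0.6, 0.5, -0.2]
width: 88.0
grip_force: 0.0
```

Run:
```python
from h import *
s=robot.observe(); print(s['time_s'],np.round(s['position'],1),np.round(s['force'],1),s['width'])
for n in ("side","scene"):
    im=imaging.capture(n)[...,::-1]; p0=cv2.imread(f"pics/{n}0.png")
    x,y=(225,255) if n=="side" else (60,190)
    w,h=160,130
    v=np.hstack([cv2.resize(a[y:y+h,x:x+w],None,fx=2.5,fy=2.5,interpolation=cv2.INTER_CUBIC) for a in(p0,im)])
    cv2.imwrite(f"pics/end_{n}.png",v)
```

```text
21.025 [ 466.3 -192.7  254.7] [ 0.6  0.5 -0.2] 87.9508317037487
```

View pics/end_side.png

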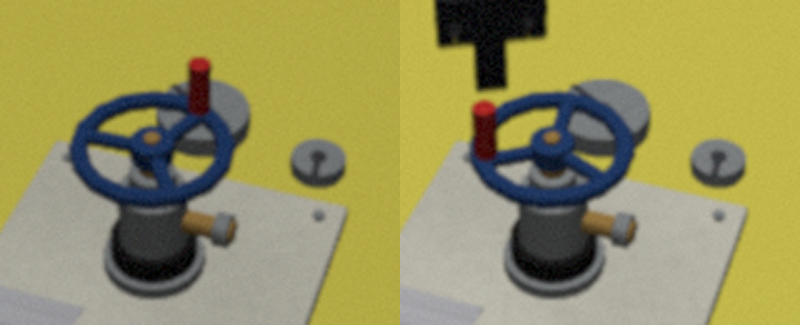

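Before and after side by side: the outlet is at the same place (235,229 and 635,229), the weights have not moved, the knob is on the left of the wheel, and the gripper is clear above it.

```bash
python3 -c "
from cell import ticket; print(ticket.sign_off())"
```

```text
the job is handed in; nothing more can be done
None
```

I closed the valve home at about 12.5 N at the knob, under the 19 N that would wrench it. I then opened it about half a turn from where the wheel began to drive the stem (felt to within a few degrees), let go of the wheel and handed the job in. Before-and-after pictures show the outlet and both weights where they began; I did not check the bottle in a closing picture, and the sign-off returned no verdict.

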